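# Scan the cap tray, then tip the caps into its pouring corner

### The arm

A 6-joint arm with a two-finger parallel gripper is mounted at the origin on the work surface. World frame = base frame: x ahead of the robot, y to its left, z up, the work surface at z = 0. Lengths are in m, angles in rad, forces in N, time in s.
With the tool pointing down it reaches from about 0.225 to 0.875 m from the base axis. Payload 3.4 kg.
Tool frame: the origin (TCP) lies at the very end of the fingers, on their centre line; the grasp point (between the pads) lies behind it (manip.grasp_offset is the z of the grasp point in the tool frame, in m); z points along the fingers, y is the line along which they close (so a half turn about z gives the same grasp; the last joint's range is limited). The gripper opens to 85 mm and grips with 20 to 120 N. Pads are 22 mm wide; open, the fingers measure 114 mm over their backs; the gripper's body (76 mm by 85 mm) begins 54 mm behind the grasp point. The pads swing forward as they close: fully open they stand 13 mm farther back than shut.
Start: joints at [1.069, 0.276, 1.505, -0, 1.361, -0.121], TCP at [0.214, 0.534, 0.231] pointing down, gripper open.
Joint ranges: [-2.89, 2.89], [-0.75, 2.08], [0.22, 2.7], [-1.18, 4.32], [0.11, 2.71], [-2.7, 2.7]. Speed limits (rad/s): [2.57, 2.57, 3.14, 3.14, 3.14, 3.14].

### API

Orientations are given as a unit quaternion [w, x, y, z].
In Python, from rig import manip gives the robot as it stands.
- The arm moves only by the shell command python3 -m pendant 'ROWS' [FORCE]. ROWS is JSON, a list of rows, each an object of numbers: "dx", "dy", "dz": the shift along the tool's x, y, z in m; "rx", "ry", "rz": the turn, a rotation vector about the tool's x, y, z in degrees; "hand": the finger opening in m, from 0 to 0.0854. In form: [{"dx": .., "dy": .., "dz": .., "rx": .., "ry": .., "rz": .., "hand": ..}, ...]. A call has 1 to 12 rows; each row shifts and turns the commanded pose from where the row before left it, along the tool's axes as they then stand; what a row does not reach is not made up. A row lasts 1/12 s, in which the tool goes at most 41.7 mm and 7.16 degrees, less where a joint would pass 70% of its speed; a pose out of reach is approached as far as the arm can. A call is refused whole if a number of a shift passes 0.0417 or a number of a turn 7.16, either way. A call with a gripper value outside its range is refused whole. The fingers move at their own pace and stop on an object; FORCE is the grip in N (left out, the last holds). Time passes only in rows, so rows that do not move let the fingers close. It gives the time, the measured TCP pose, the force, the opening and the grip force at its end, in the units of the state.
- manip.get_state(): the state, without advancing time (a new reading comes with each control period).
- manip.get_image(name): name is "scene" or "top"; returns a dict with "frame" (420x560x3 uint8, red, green, blue), "fx", "fy", "cx", "cy" (pixels), "position" and "attitude" of the camera in the world. Camera axes: x right, y up, looking along -z (the intrinsics and any distortion apply to the point x, -y, -z); pixel columns grow to the right and rows downward; lengths in m; the calibration is good to about 2 mm. A picture is of the moment at which its call begins. There is no depth.
- manip.sign_off(): hands the job in; it is judged then, once.
The state is a dict: "clock": time; "qpos": joint angles; "qd": joint speeds; "effort": joint torques, N m; "position": TCP position; "ee_rot": TCP orientation; "contact_force": force on the tool from outside, world axes, zero at the start; "moment": the same for the moment, N m; "width": finger opening in m; "gripper_force": force on a finger pad.
Only numpy, scipy, OpenCV 4.12 (cv2) and the standard library are available. Lean on these libraries where they do the work, as an engineer would, in place of code of your own. Each camera call takes 0.05 s, during which the arm holds its last target. There are 200 camera calls.

### The job

Book in the white tray of vial caps and present the caps for counting: pick up the hand scanner, aim it squarely at the middle of the tray's barcode label from about 10 cm away, hold it steady for two seconds, and lay it back flat on its rubber mat. Then lift the tray by its bar handle clear of the bench and tilt it, without spilling, until all three caps have slid together into the corner with the pouring lip. Finish while still holding the tray still in the air, tilted by roughly 35 degrees with that corner lowest, and leave everything else on the bench where it stands.

Things in the scene. Friction and masses are not known exactly. Their poses are not given: they have to be found in the camera images.
- scanner: hand scanner, a bar lying flat along its x: grey handle x -75 to 35 mm, 26 wide (y), 30 high; black head x 35 to 75, 40 wide, 34 high; 0.16 kg. Origin: centre of its underside, a good place to grip above; +x points out of the window, z up. It starts on the rubber mat, along the mat's x, head to the mat's +x (within 0.15 rad)
- window (a point): the scanner's amber window, centre of the front face of the head, at (75, 0, 17) mm in the scanner's frame, with the same axes: it reads along +x. It reads a label that lies 50 to 160 mm ahead of it, within 18 mm of its axis, met squarely (within about 20 degrees)
- mat: black rubber mat fixed on the bench, 220 (x) by 120 (y) by 4 mm; origin at the centre of its underside, on the bench
- tray: white open-topped parts tray, 150 (x) by 200 (y) mm, walls 35 high and 4 thick, floor 4 thick, about 0.32 kg. Origin: centre of its underside, z up. At the middle of each short side (y = -98 and y = 98 mm) an upright plate 70 wide and 4 thick rises to 118 mm; a bar handle spans between the plates above the tray
- handle (a point): middle of the tray's bar handle, at (0, 0, 106) mm in the tray's frame: the bar runs along the tray's y, 192 long, 14 wide (x), 24 high (z 94 to 118 mm). The loaded tray balances here
- label (a point): centre of the barcode label (60 wide, 36 high, white with black bars) on the outside of the upright plate at the tray's -y end, at (0, -100, 70) mm in the tray's frame; it faces along the tray's -y, roughly to the robot's right
- pour_corner (a point): inner floor corner under the pouring lip, at (-71, 96, 4) mm in the tray's frame, axes as the tray's. The lip, a small flat tongue 22 by 44 mm on the rim, sticks out of this corner only (the corner nearest the robot at the end away from the label)
- cap0: one of three loose black ribbed vial caps in the tray, all alike, 28 mm across, 16 high, 12 g; origin at the centre of its underside. Smooth: it begins to slide on the tray when this is tilted by 9 to 12 degrees, and also rubs along the walls
- cap1: one of three loose black ribbed vial caps in the tray, all alike, 28 mm across, 16 high, 12 g; origin at the centre of its underside. Smooth: it begins to slide on the tray when this is tilted by 9 to 12 degrees, and also rubs along the walls
- cap2: one of three loose black ribbed vial caps in the tray, all alike, 28 mm across, 16 high, 12 g; origin at the centre of its underside. Smooth: it begins to slide on the tray when this is tilted by 9 to 12 degrees, and also rubs along the walls
- petri: bystander: closed clear petri dish, 90 mm across, 15 high; origin at the centre of its underside
- dish: bystander: small white porcelain dish, 60 mm across, 28 high; origin at the centre of its underside
- tip_box: bystander: pale blue pipette tip box, 85 (x) by 125 (y) by 52 mm; origin at the centre of its underside
- tube_rack: bystander: red tube rack, 70 (x) by 200 (y) mm, 57 high, with six green-capped tubes up to 97 mm high; origin at the centre of its underside
- bottle_a: bystander: white reagent bottle with black cap, 74 mm across, 165 high; origin at the centre of its underside
- bottle_b: bystander: a second bottle like bottle_a

How it is judged:
On the way, in this order (a step that is already met when the one before it is completed fails the run):
1. the held scanner is aimed at the tray's label, 50 to 160 mm from window to label, steady for 1 s (x of label in the frame of window between 0.05 and 0.16 m and y of label in the frame of window between -0.02 and 0.02 m and z of label in the frame of window between -0.018 and 0.018 m and angle between the x axis of scanner and the y axis of tray, either way round below 0.4 rad and y of window in the frame of tray below -0.13 m and contact force between the fingers and scanner above 1 N and linear speed of scanner below 0.03 m/s and angular speed of scanner below 0.2 rad/s), for 1 s.
2. the scanner lies flat on its mat, let go (x of scanner in the frame of mat between -0.08 and 0.08 m and y of scanner in the frame of mat between -0.05 and 0.05 m and z of scanner in the frame of mat between -0.002 and 0.012 m and angle between scanner's own z axis and vertical below 0.12 rad and contact force between the fingers and scanner below 0.1 N), for 0.2 s.
At the end, for the whole second after the job is handed in: Gripper holds the tray still, clear of everything (lip corner 30 mm up), tilted 17 to 57 degrees, its robot side and its end away from the label each at least 8.6 down; all caps at rest within 80 mm of the lip corner; scanner let go flat on its mat, centre within 80 by 50 mm of its (all of step 2 and angle between tray's own z axis and vertical between 0.3 and 1 rad and angle between tray's own x axis and vertical below 1.42 rad and angle between tray's own y axis and vertical above 1.72 rad and height (world z) of pour_corner above 0.03 m and contact force between the fingers and tray above 2 N and linear speed of each of tray, cap0, cap1, cap2 below 0.03 m/s and angular speed of tray below 0.15 rad/s and distance between each of cap0, cap1, cap2 and pour_corner below 0.08 m and contact force between tray and petri below 0.3 N and contact force between tray and dish below 0.3 N and contact force between tray and tip_box below 0.3 N and contact force between tray and tube_rack below 0.3 N and contact force between tray and bottle_a below 0.3 N and contact force between tray and bottle_b below 0.3 N and contact force between tray and scanner below 0.3 N and linear speed of scanner below 0.02 m/s); the arm keeps its last pose, push and grip.
It fails at once if a cap has left the tray (distance between any of cap0, cap1, cap2 and tray above 0.17 m).
It fails at once if a bystander was pushed more than 30 mm (distance of any of petri, dish, tip_box, tube_rack, bottle_a, bottle_b from where it was at the start of the episode above 0.03 m).
It also fails if it takes over 61 s, if anything falls off the work surface, if the arm or the gripper's body presses on something with over 40 N, if the wrist force passes 120 N, or if a joint passes its speed limit or range.

## Working session

There is one attempt and no reset: what is moved stays moved. The work goes in short steps, Python scripts to look and compute and a shell command to move; the robot and the scene stay as the last step left them, time stands still between calls to the robot, and variables do not carry over. Pictures are saved under pics/ and viewed, at most 10 in all, crops included, and the job is handed in when it is done.

```bash
ls; mkdir -p pics
python3 - <<'E'
from rig import manip
import cv2
s=manip.get_state();print(s, manip.grasp_offset)
for n in("scene","top"):
    d=manip.get_image(n);cv2.imwrite(f"pics/{n}0.png",d["frame"][:,:,::-1]);print({k:v for k,v in d.items() if k!="frame"})
E
```

```text
pics
{'clock': 0.0, 'qpos': array([ 1.06898629e+00,  2.76634586e-01,  1.50615036e+00, -4.09269638e-05,
        1.36068843e+00, -1.20964659e-01]), 'qd': array([ 1.21767854e-03, -7.81364216e-04,  5.65871579e-05, -3.55605173e-04,
        6.21380662e-04,  5.89458329e-05]), 'effort': array([ 1.36129322e-03, -4.16763783e+01, -2.45804679e+01, -2.36628657e-04,
        1.09897097e-02, -1.69233408e-05]), 'position': array([0.21347291, 0.53333248, 0.23041027]), 'ee_rot': array([-2.69058970e-04,  1.89269665e-01,  9.81924696e-01, -9.01265111e-04]), 'contact_force': array([ 0.11266519, -0.08317919,  0.00226191]), 'moment': array([-0.03624087, -0.00145605, -0.01989129]), 'gripper_force': 0.0, 'width': 0.08526120811871257} -0.0187
{'fx': 412.98009970224876, 'fy': 412.98009970224876, 'cx': 281.1073572383047, 'cy': 209.380450466583, 'position': array([1.03943445, 0.58935627, 0.83894622]), 'attitude': array([0.34101098, 0.12294286, 0.33805019, 0.86851519])}
{'fx': 433.1168099367964, 'fy': 433.1168099367964, 'cx': 275.36912761333366, 'cy': 202.73974279888992, 'position': array([0.53486259, 0.04778612, 1.06633761]), 'attitude': array([-0.70263252, -0.03337304,  0.02388337,  0.71036847])}
```

View pics/scene0.png

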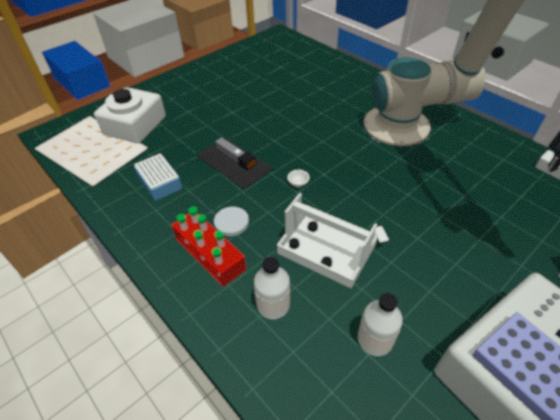

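View pics/top0.png

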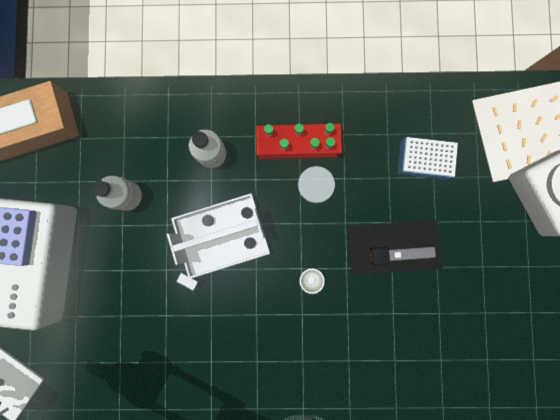

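The top view (up = +x, left = +y) shows the tray around (220,236) with its lip at (187,282), the scanner around (405,254) with its head to the left, and the mat around (395,247). The dish is at (312,281), the petri at (317,184) and the bottles at (208,148) and (118,193). The scene view shows the tray near (328,245) and the scanner near (238,155). Next I'll enlarge these areas.

```bash
cat > h.py <<'E'
import numpy as np, cv2
from scipy.spatial.transform import Rotation as R
def rot(q): q=np.asarray(q);return R.from_quat(q[[1,2,3,0]])
def ray(d,u,v):
    w=rot(d["attitude"]).apply([(u-d["cx"])/d["fx"],-(v-d["cy"])/d["fy"],-1.]);return np.array(d["position"]),w/np.linalg.norm(w)
def plane(d,u,v,z):
    p,w=ray(d,u,v);return p+w*(z-p[2])/w[2]
def tri(a,pa,b,pb):
    A=np.zeros((3,3));B=np.zeros(3);rs=[ray(a,*pa),ray(b,*pb)]
    for p,w in rs:
        M=np.eye(3)-np.outer(w,w);A+=M;B+=M@p
    x=np.linalg.solve(A,B);return x,[1e3*np.linalg.norm((np.eye(3)-np.outer(w,w))@(x-p)) for p,w in rs]
def proj(d,P):
    c=rot(d["attitude"]).inv().apply(np.asarray(P)-d["position"]);return np.array([d["cx"]-d["fx"]*c[0]/c[2],d["cy"]+d["fy"]*c[1]/c[2]])
E
cat > crop.py <<'E'
import cv2,numpy as np
def crop(im,u,v,w,h,s):
    o=cv2.resize(im[v:v+h,u:u+w],None,fx=s,fy=s,interpolation=cv2.INTER_CUBIC)
    for k in range(u-u%10+10,u+w,10):
        cv2.line(o,((k-u)*s,0),((k-u)*s,4),(0,255,255),1);cv2.putText(o,str(k),((k-u)*s-8,14),0,.3,(0,255,255))
    for k in range(v-v%10+10,v+h,10):
        cv2.line(o,(0,(k-v)*s),(4,(k-v)*s),(0,255,255),1);cv2.putText(o,str(k),(5,(k-v)*s+3),0,.3,(0,255,255))
    return o
E
python3 - <<'E'
import cv2,numpy as np
from crop import crop
s=cv2.imread("pics/scene0.png");t=cv2.imread("pics/top0.png")
a=np.hstack([crop(t,160,185,120,110,3),crop(s,270,190,130,110,3)])
b=np.hstack([crop(t,340,215,110,65,3),crop(s,190,130,90,65,4)[:195] if 0 else cv2.resize(crop(s,190,130,90,65,4),(270*4//3+0,195*4//3))[:260]])if 0 else None
c1=crop(t,340,215,110,65,3);c2=crop(s,190,130,90,65,4)
W=a.shape[1];H=260;o=np.zeros((330+H,W,3),np.uint8);o[:330]=a;o[330:330+195,:330]=c1;o[330:590,340:700]=c2
cv2.imwrite("pics/c1.png",o);print(o.shape)
E
```

```text
(590, 750, 3)
```

View pics/c1.png

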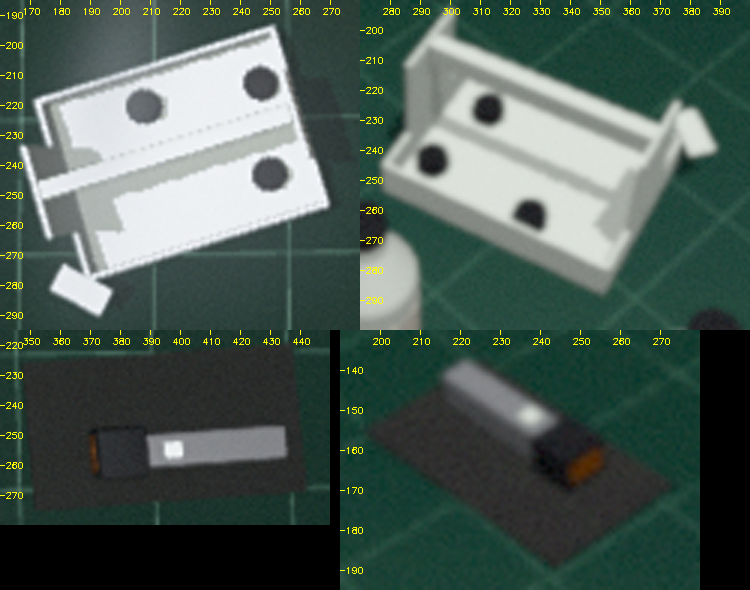

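The crop shows these top-view features:
- **Tray rim corners:** (171,218), (251,194), (269,253), (190,277).
- **Bar:** runs from (172,249) to about (256,223).
- **+y plate top corners:** (167,234) and (175,264), seen in the scene view at (363,245) and (377,223).
- **Scanner:** white square at (397.5,254.5), seen in the scene view at (237.5,151), with the amber window at (251,163).

```bash
cat > m.py <<'E'
from h import *
from rig import manip
a=manip.get_image("top");b=manip.get_image("scene")
np.set_printoptions(precision=4,suppress=True)
print("plate far",tri(a,(167,234),b,(363,245)));print("plate near",tri(a,(175,264),b,(377,223.5)))
C=[plane(a,*p,.035)[:2] for p in((171,218),(251,194),(269,253),(190,277))]
print("rim",np.array(C),np.mean(C,0),[np.linalg.norm(C[i]-C[i-1]) for i in range(4)])
e1=(C[0]-C[1]+C[3]-C[2]);print("tray y dir yaw",np.degrees(np.arctan2(e1[1],e1[0])))
e2=(C[0]-C[3]+C[1]-C[2]);print("tray x dir yaw",np.degrees(np.arctan2(e2[1],e2[0])))
print("rim tri far+y", tri(a,(171,218),b,(352,280)), "far-y",tri(a,(251,194),b,(277,245)))
print("square",tri(a,(397.5,254.5),b,(237.5,151)))
def blob(im,u0,v0,u1,v1,f):
    m=np.zeros(im.shape[:2],np.uint8);m[v0:v1,u0:u1]=f(im[v0:v1,u0:u1].astype(int))
    n,l,st,c=cv2.connectedComponentsWithStats(m);i=1+np.argmax(st[1:,4]);return c[i],st[i,4],m
A=a["frame"];B=b["frame"]
amb=lambda p:(p[...,0]>p[...,2]+35)
ca=blob(A,365,240,380,270,amb);cb=blob(B,235,150,260,175,amb);print("amber",ca[:2],cb[:2],tri(a,ca[0],b,cb[0]))
hd=lambda p:(p.min(-1)>75)
c=blob(A,385,240,445,270,hd);r=cv2.minAreaRect(np.argwhere(c[2])[:,::-1].astype(np.float32));print("handle top",c[:2],r)
bx=cv2.boxPoints(r);P=np.array([plane(a,*p,.034) for p in bx]);print(P,[np.linalg.norm(P[i]-P[i-1]) for i in range(4)])
M=[plane(a,*p,.004) for p in((347,224.5),(437,219),(441,268.5),(352,274.5))];print("mat",np.array(M),np.mean(M,0))
for n,p in(("dish",(312,281)),("petri",(317,184)),("tip",(430,157)),("rack",(299,141))):print(n,plane(a,*p,.03))
E
python3 m.py
```

```text
plate far (array([0.5463, 0.2986, 0.1155]), [np.float64(0.5972524662134697), np.float64(0.5972524662134041)])
plate near (array([0.4798, 0.281 , 0.1187]), [np.float64(1.1739771489613413), np.float64(1.1739771489612152)])
rim [[0.5849 0.3111]
 [0.6403 0.1194]
 [0.4995 0.0775]
 [0.4449 0.2648]] [0.5424 0.1932] [np.float64(0.14745267650758176), np.float64(0.19956782182428126), np.float64(0.14695002365688223), np.float64(0.19500539983662463)]
tray y dir yaw 106.17353649592977
tray x dir yaw 17.425513764015893
rim tri far+y (array([0.5851, 0.3119, 0.0319]), [np.float64(0.03484891359200636), np.float64(0.034848913592056344)]) far-y (array([0.6411, 0.1196, 0.0292]), [np.float64(0.21302823748008448), np.float64(0.21302823748006672)])
square (array([ 0.4921, -0.2253,  0.033 ]), [np.float64(1.0110244936689827), np.float64(1.0110244936690609)])
amber (array([370.7368, 255.8947]), np.int32(19)) (array([251.0476, 163.6905]), np.int32(42)) (array([ 0.4892, -0.1654,  0.0185]), [np.float64(0.5358854747223094), np.float64(0.5358854747223777)])
handle top (array([411.6776, 253.4189]), np.int32(518)) ((411.83819580078125, 253.39703369140625), (11.351081848144531, 46.094600677490234), 85.60128784179688)
[[ 0.5048 -0.2047  0.034 ]
 [ 0.512  -0.3131  0.034 ]
 [ 0.4855 -0.314   0.034 ]
 [ 0.4783 -0.2059  0.034 ]] [np.float64(0.026575517481028498), np.float64(0.108598509008858), np.float64(0.02656002987953744), np.float64(0.10836929433867475)]
mat [[ 0.5658 -0.113   0.004 ]
 [ 0.5768 -0.3325  0.004 ]
 [ 0.457  -0.3373  0.004 ]
 [ 0.4446 -0.1222  0.004 ]] [ 0.5111 -0.2263  0.004 ]
dish [ 0.4325 -0.0234  0.03  ]
petri [ 0.6631 -0.0394  0.03  ]
tip [ 0.7253 -0.3125  0.03  ]
rack [0.7687 0.0024 0.03  ]
```

```bash
cat > go.py <<'E'
import sys
from h import *
from rig import manip
# usage: go.py x y z azimuth_of_tool_y_deg -> remaining shift in the tool axes (as after turn), turn in tool axes
x,y,z,az=map(float,sys.argv[1:5])
s=manip.get_state();r=rot(s["ee_rot"])
t=np.radians(az);Y=np.array([np.cos(t),np.sin(t),0]);Z=np.array([0,0,-1.]);X=np.cross(Y,Z)
T=R.from_matrix(np.stack([X,Y,Z],1))
d=np.array([x,y,z])-s["position"]
np.set_printoptions(precision=4,suppress=True)
print("t",s["clock"],"pos",s["position"],"turn(deg)",np.degrees((r.inv()*T).as_rotvec()),"shift now",r.inv().apply(d),"after turn",T.inv().apply(d),"F",s["contact_force"],"w",s["width"],s["gripper_force"])
E
T='{"rz":6.44}'
python3 -m pendant '[{"rz":6.44},{"rz":6.44},{"rz":6.44},{"rz":6.44},{"rz":6.44},{"rz":6.44},{"rz":6.44},{"rz":6.44},{"rz":6.44},{"rz":6.44}]'
python3 go.py 0.4938 -0.2387 0.10 3.8
```

```text
t 0.2 pos [0.2136 0.5335 0.2308] turn(deg) [-0.0617  0.0294 64.3829] shift now [-0.5472 -0.6126  0.1314] after turn [-0.7891  0.2284  0.1308] F [-0.4388  0.2315 -0.0951] w 0.0851151280365157 0.0invalid input
```

```bash
python3 -m pendant '[{"dx":0,"dy":0,"dz":0,"rx":0,"ry":0,"rz":6.4,"hand":0.085}]'; echo; python3 -m pendant '[{"rz":6.4,"hand":0.085}]'; echo; python3 -m pendant '[{"dx":0,"dy":0,"dz":0,"rx":0,"ry":0,"rz":6.4}]'
```

```text
clock: 0.28
position: [0.2136, 0.5336, 0.2309]
ee_rot: [-0.0, 0.245, 0.97, -0.0]
contact_force: [0.6, -0.6, -0.2]
width: 0.0852
gripper_force: 0.0

invalid input
invalid input
```

```bash
python3 -m pendant '[{"dx":0,"dy":0,"dz":0,"rx":0,"ry":0,"rz":6.45,"hand":0.085},{"dx":0,"dy":0,"dz":0,"rx":0,"ry":0,"rz":6.45,"hand":0.085},{"dx":0,"dy":0,"dz":0,"rx":0,"ry":0,"rz":6.45,"hand":0.085},{"dx":0,"dy":0,"dz":0,"rx":0,"ry":0,"rz":6.45,"hand":0.085},{"dx":0,"dy":0,"dz":0,"rx":0,"ry":0,"rz":6.45,"hand":0.085},{"dx":0,"dy":0,"dz":0,"rx":0,"ry":0,"rz":6.45,"hand":0.085},{"dx":0,"dy":0,"dz":0,"rx":0,"ry":0,"rz":6.45,"hand":0.085},{"dx":0,"dy":0,"dz":0,"rx":0,"ry":0,"rz":6.45,"hand":0.085},{"dx":0,"dy":0,"dz":0,"rx":0,"ry":0,"rz":6.45,"hand":0.085}]'; echo
for i in 1 2; do python3 -m pendant '[{"dx":-0.0328,"dy":0.0095,"dz":0,"rx":0,"ry":0,"rz":0,"hand":0.085},{"dx":-0.0328,"dy":0.0095,"dz":0,"rx":0,"ry":0,"rz":0,"hand":0.085},{"dx":-0.0328,"dy":0.0095,"dz":0,"rx":0,"ry":0,"rz":0,"hand":0.085},{"dx":-0.0328,"dy":0.0095,"dz":0,"rx":0,"ry":0,"rz":0,"hand":0.085},{"dx":-0.0328,"dy":0.0095,"dz":0,"rx":0,"ry":0,"rz":0,"hand":0.085},{"dx":-0.0328,"dy":0.0095,"dz":0,"rx":0,"ry":0,"rz":0,"hand":0.085},{"dx":-0.0328,"dy":0.0095,"dz":0,"rx":0,"ry":0,"rz":0,"hand":0.085},{"dx":-0.0328,"dy":0.0095,"dz":0,"rx":0,"ry":0,"rz":0,"hand":0.085},{"dx":-0.0328,"dy":0.0095,"dz":0,"rx":0,"ry":0,"rz":0,"hand":0.085},{"dx":-0.0328,"dy":0.0095,"dz":0,"rx":0,"ry":0,"rz":0,"hand":0.085},{"dx":-0.0328,"dy":0.0095,"dz":0,"rx":0,"ry":0,"rz":0,"hand":0.085},{"dx":-0.0328,"dy":0.0095,"dz":0,"rx":0,"ry":0,"rz":0,"hand":0.085}]'; echo; done
python3 go.py 0.4938 -0.2387 0.10 3.8
```

```text
clock: 1.03
position: [0.2136, 0.5337, 0.2311]
ee_rot: [0.0, 0.686, 0.728, -0.0]
contact_force: [-0.2, -0.4, 0.3]
width: 0.0848
gripper_force: 0.0

clock: 2.03
position: [0.3531, 0.1469, 0.2314]
ee_rot: [0.0, 0.684, 0.73, 0.0]
contact_force: [0.6, 0.5, -0.6]
width: 0.0854
gripper_force: 0.0

clock: 3.03
position: [0.4926, -0.2385, 0.231]
ee_rot: [-0.0, 0.684, 0.73, 0.0]
contact_force: [0.1, -0.4, 0.6]
width: 0.0851
gripper_force: 0.0

t 3.0333 pos [ 0.4926 -0.2385  0.231 ] turn(deg) [-0.0124 -0.0281 -0.0966] shift now [-0.0003  0.0012  0.131 ] after turn [-0.0003  0.0012  0.131 ] F [ 0.0969 -0.4262  0.5956] w 0.08508827170883704 0.0
```

```bash
python3 -m pendant '[{"dx":0,"dy":0.001,"dz":0.026,"rx":0,"ry":0,"rz":0,"hand":0.085},{"dx":0,"dy":0,"dz":0.026,"rx":0,"ry":0,"rz":0,"hand":0.085},{"dx":0,"dy":0,"dz":0.026,"rx":0,"ry":0,"rz":0,"hand":0.085},{"dx":0,"dy":0,"dz":0.026,"rx":0,"ry":0,"rz":0,"hand":0.085},{"dx":0,"dy":0,"dz":0.026,"rx":0,"ry":0,"rz":0,"hand":0.085},{"dx":0,"dy":0,"dz":0.026,"rx":0,"ry":0,"rz":0,"hand":0.085},{"dx":0,"dy":0,"dz":0.026,"rx":0,"ry":0,"rz":0,"hand":0.085},{"dx":0,"dy":0,"dz":0.02,"rx":0,"ry":0,"rz":0,"hand":0.085},{"dx":0,"dy":0,"dz":0.012,"rx":0,"ry":0,"rz":0,"hand":0.085},{"dx":0,"dy":0,"dz":0.008,"rx":0,"ry":0,"rz":0,"hand":0.085}]'; echo
python3 -m pendant '[{"dx":0,"dy":0,"dz":0,"rx":0,"ry":0,"rz":0,"hand":0.015},{"dx":0,"dy":0,"dz":0,"rx":0,"ry":0,"rz":0,"hand":0.015},{"dx":0,"dy":0,"dz":0,"rx":0,"ry":0,"rz":0,"hand":0.015},{"dx":0,"dy":0,"dz":0,"rx":0,"ry":0,"rz":0,"hand":0.015},{"dx":0,"dy":0,"dz":0,"rx":0,"ry":0,"rz":0,"hand":0.015},{"dx":0,"dy":0,"dz":0,"rx":0,"ry":0,"rz":0,"hand":0.015},{"dx":0,"dy":0,"dz":0,"rx":0,"ry":0,"rz":0,"hand":0.015},{"dx":0,"dy":0,"dz":0,"rx":0,"ry":0,"rz":0,"hand":0.015}]' 50
```

```text
clock: 3.87
position: [0.4925, -0.2361, 0.0073]
ee_rot: [-0.002, 0.684, 0.73, -0.0]
contact_force: [-0.4, -0.3, -0.1]
width: 0.0854
gripper_force: 0.0

clock: 4.53
position: [0.4943, -0.2373, 0.0105]
ee_rot: [0.001, 0.684, 0.73, 0.0]
contact_force: [0.4, 0.6, 6.3]
width: 0.0251
gripper_force: 51.2
```

```bash
python3 -m pendant '[{"dx":0,"dy":0,"dz":-0.01,"rx":0,"ry":0,"rz":0,"hand":0.015},{"dx":0,"dy":0,"dz":-0.03,"rx":0,"ry":0,"rz":0,"hand":0.015},{"dx":0,"dy":0,"dz":-0.03,"rx":0,"ry":0,"rz":0,"hand":0.015},{"dx":0,"dy":0,"dz":-0.03,"rx":0,"ry":0,"rz":0,"hand":0.015},{"dx":0,"dy":0,"dz":0,"rx":0,"ry":0,"rz":-6.4,"hand":0.015},{"dx":0,"dy":0,"dz":0,"rx":0,"ry":0,"rz":-6.4,"hand":0.015},{"dx":0,"dy":0,"dz":0,"rx":0,"ry":0,"rz":0,"hand":0.015}]'; echo
python3 go.py 0.6205 -0.0705 0.06 16.5
```

```text
clock: 5.12
position: [0.4933, -0.2367, 0.1102]
ee_rot: [0.0, 0.597, 0.802, 0.0]
contact_force: [-0.2, -0.5, -2.6]
width: 0.0248
gripper_force: 50.2

t 5.1167 pos [ 0.4933 -0.2367  0.1102] turn(deg) [0.0307 0.0292 0.1355] shift now [0.1228 0.1694 0.0502] after turn [0.1232 0.1692 0.0502] F [-0.1785 -0.5051 -2.5926] w 0.024765850102959387 50.199265480041504
```

```bash
python3 -m pendant '[{"dx":0.0154,"dy":0.0212,"dz":0,"rx":0,"ry":0,"rz":0,"hand":0.015},{"dx":0.0154,"dy":0.0212,"dz":0,"rx":0,"ry":0,"rz":0,"hand":0.015},{"dx":0.0154,"dy":0.0212,"dz":0,"rx":0,"ry":0,"rz":0,"hand":0.015},{"dx":0.0154,"dy":0.0212,"dz":0.01,"rx":0,"ry":0,"rz":0,"hand":0.015},{"dx":0.0154,"dy":0.0212,"dz":0.01,"rx":0,"ry":0,"rz":0,"hand":0.015},{"dx":0.0154,"dy":0.0212,"dz":0.01,"rx":0,"ry":0,"rz":0,"hand":0.015},{"dx":0.0154,"dy":0.0212,"dz":0.01,"rx":0,"ry":0,"rz":0,"hand":0.015},{"dx":0.0154,"dy":0.0212,"dz":0.01,"rx":0,"ry":0,"rz":0,"hand":0.015},{"dx":0,"dy":0,"dz":0,"rx":0,"ry":0,"rz":0,"hand":0.015},{"dx":0,"dy":0,"dz":0,"rx":0,"ry":0,"rz":0,"hand":0.015}]'; echo
python3 go.py 0.6205 -0.0705 0.06 16.5
python3 - <<'E'
from h import *
from crop import crop
from rig import manip
a=manip.get_image("top");b=manip.get_image("scene")
o=np.zeros((560,800,3),np.uint8)
o[:550,:400]=0
c1=crop(a["frame"][:,:,::-1].copy(),160,170,190,120,4);c2=crop(b["frame"][:,:,::-1].copy(),200,130,200,150,4)
cv2.imwrite("pics/aim.png",cv2.resize(np.vstack([c1[:,:760],c2[:,:760]]),(570,600*1080//1080)) if 0 else np.vstack([cv2.resize(c1,(475,300)),cv2.resize(c2,(475,356))[:300]]))
E
```

```text
clock: 5.95
position: [0.6204, -0.069, 0.0578]
ee_rot: [-0.001, 0.598, 0.802, -0.001]
contact_force: [-0.5, -0.2, -1.4]
width: 0.0251
gripper_force: 50.2

t 5.95 pos [ 0.6204 -0.069   0.0578] turn(deg) [-0.1701 -0.0872  0.0483] shift now [-0.0015 -0.0003 -0.0022] after turn [-0.0015 -0.0003 -0.0022] F [-0.5149 -0.2234 -1.3786] w 0.025053858841509572 50.2010053396225
```

View pics/aim.png

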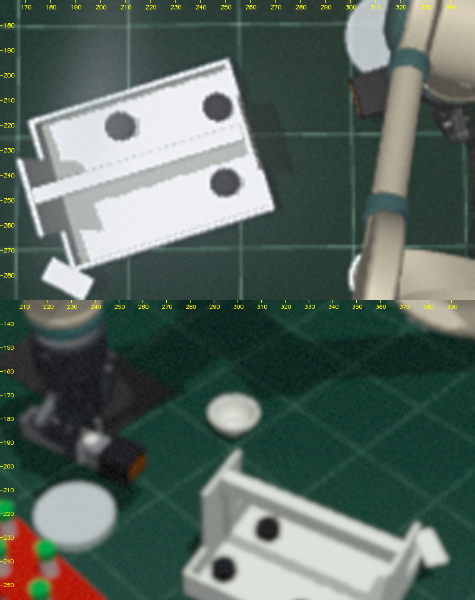

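The scanner is held level with its amber window towards the label: window at about (301,209) in top and (256,199) in scene. I'll triangulate it, and hold.

```bash
python3 - <<'E'
from h import *
from rig import manip
a=manip.get_image("top");b=manip.get_image("scene")
def bl(im,u0,v0,u1,v1):
    p=im[v0:v1,u0:u1].astype(int);m=p[...,0]>p[...,2]+35;q=np.argwhere(m);return q.mean(0)[::-1]+[u0,v0],len(q)
A,B=bl(a["frame"],294,200,308,220),bl(b["frame"],246,190,266,210)
x,e=tri(a,A[0],b,B[0]);print(A,B,x,e)
t=np.radians(16.5);X=np.array([np.cos(t),np.sin(t),0]);Y=np.array([-np.sin(t),np.cos(t),0]);L=np.array([.5708,.0973,.07])
print("label ahead",(L-x)@Y,"lateral x",(L-x)@X,"z",(L-x)[2])
E
for i in 1 2; do python3 -m pendant '[{"dx":0,"dy":0,"dz":0,"rx":0,"ry":0,"rz":0,"hand":0.015},{"dx":0,"dy":0,"dz":0,"rx":0,"ry":0,"rz":0,"hand":0.015},{"dx":0,"dy":0,"dz":0,"rx":0,"ry":0,"rz":0,"hand":0.015},{"dx":0,"dy":0,"dz":0,"rx":0,"ry":0,"rz":0,"hand":0.015},{"dx":0,"dy":0,"dz":0,"rx":0,"ry":0,"rz":0,"hand":0.015},{"dx":0,"dy":0,"dz":0,"rx":0,"ry":0,"rz":0,"hand":0.015},{"dx":0,"dy":0,"dz":0,"rx":0,"ry":0,"rz":0,"hand":0.015},{"dx":0,"dy":0,"dz":0,"rx":0,"ry":0,"rz":0,"hand":0.015},{"dx":0,"dy":0,"dz":0,"rx":0,"ry":0,"rz":0,"hand":0.015},{"dx":0,"dy":0,"dz":0,"rx":0,"ry":0,"rz":0,"hand":0.015},{"dx":0,"dy":0,"dz":0,"rx":0,"ry":0,"rz":0,"hand":0.015},{"dx":0,"dy":0,"dz":0,"rx":0,"ry":0,"rz":0,"hand":0.015}]'; echo; done
```

```text
(array([302.75, 210.  ]), 4) (array([257.02380952, 199.30952381]), 42) [ 0.59871255 -0.00247644  0.06794467] [np.float64(0.35467968068612754), np.float64(0.35467968068627076)]
label ahead 0.10359521613380103 lateral x 0.0015749346375071027 z 0.0020553300529597557
clock: 7.15
position: [0.6211, -0.0704, 0.0593]
ee_rot: [0.0, 0.598, 0.801, 0.0]
contact_force: [0.3, -1.5, -1.9]
width: 0.0251
gripper_force: 50.2

clock: 8.15
position: [0.621, -0.0704, 0.0593]
ee_rot: [-0.0, 0.598, 0.801, 0.0]
contact_force: [0.7, -0.7, -2.7]
width: 0.0249
gripper_force: 50.2
```

```bash
python3 -m pendant '[{"dx":0,"dy":0,"dz":-0.02,"rx":0,"ry":0,"rz":0,"hand":0.015},{"dx":0,"dy":0,"dz":-0.03,"rx":0,"ry":0,"rz":0,"hand":0.015},{"dx":-0.0154,"dy":-0.0205,"dz":0,"rx":0,"ry":0,"rz":0,"hand":0.015},{"dx":-0.0154,"dy":-0.0205,"dz":0,"rx":0,"ry":0,"rz":0,"hand":0.015},{"dx":-0.0154,"dy":-0.0205,"dz":0,"rx":0,"ry":0,"rz":0,"hand":0.015},{"dx":-0.0154,"dy":-0.0205,"dz":0,"rx":0,"ry":0,"rz":0,"hand":0.015},{"dx":-0.0154,"dy":-0.0205,"dz":0,"rx":0,"ry":0,"rz":0,"hand":0.015},{"dx":-0.0154,"dy":-0.0205,"dz":0,"rx":0,"ry":0,"rz":0,"hand":0.015},{"dx":-0.0154,"dy":-0.0205,"dz":0,"rx":0,"ry":0,"rz":6.4,"hand":0.015},{"dx":-0.0154,"dy":-0.0205,"dz":0,"rx":0,"ry":0,"rz":6.4,"hand":0.015},{"dx":0,"dy":0,"dz":0,"rx":0,"ry":0,"rz":0,"hand":0.015}]'; echo
python3 go.py 0.503 -0.232 0.0105 3.8
```

```text
clock: 9.07
position: [0.4936, -0.2363, 0.1093]
ee_rot: [-0.0, 0.686, 0.728, -0.001]
contact_force: [-0.4, 0.3, -0.6]
width: 0.0254
gripper_force: 50.3

t 9.0667 pos [ 0.4936 -0.2363  0.1093] turn(deg) [-0.1496  0.0813 -0.4112] shift now [0.0038 0.0099 0.0988] after turn [0.0036 0.0097 0.0988] F [-0.4308  0.3033 -0.6184] w 0.02542424265535215 50.29859125614166
```

Now I'll lower it and check before releasing.

```bash
python3 -m pendant '[{"dx":0.002,"dy":0.005,"dz":0.025,"rx":0,"ry":0,"rz":0,"hand":0.015},{"dx":0.002,"dy":0.005,"dz":0.025,"rx":0,"ry":0,"rz":0,"hand":0.015},{"dx":0,"dy":0,"dz":0.025,"rx":0,"ry":0,"rz":0,"hand":0.015},{"dx":0,"dy":0,"dz":0.012,"rx":0,"ry":0,"rz":0,"hand":0.015},{"dx":0,"dy":0,"dz":0.006,"rx":0,"ry":0,"rz":0,"hand":0.015},{"dx":0,"dy":0,"dz":0.004,"rx":0,"ry":0,"rz":0,"hand":0.015},{"dx":0,"dy":0,"dz":0,"rx":0,"ry":0,"rz":0,"hand":0.015},{"dx":0,"dy":0,"dz":0,"rx":0,"ry":0,"rz":0,"hand":0.015}]'; echo
python3 go.py 0.503 -0.232 0.0105 3.8
```

```text
clock: 9.73
position: [0.5072, -0.229, 0.013]
ee_rot: [0.001, 0.684, 0.73, 0.0]
contact_force: [0.5, -0.2, -1.8]
width: 0.0248
gripper_force: 50.2

t 9.7333 pos [ 0.5072 -0.229   0.013 ] turn(deg) [ 0.0823  0.0468 -0.0499] shift now [-0.0027 -0.0043  0.0025] after turn [-0.0027 -0.0043  0.0025] F [ 0.5247 -0.237  -1.8468] w 0.024808486951299658 50.198142528533936
```

```bash
python3 -m pendant '[{"dx":0,"dy":0,"dz":0.0015,"rx":0,"ry":0,"rz":0,"hand":0.015},{"dx":0,"dy":0,"dz":0.001,"rx":0,"ry":0,"rz":0,"hand":0.015},{"dx":0,"dy":0,"dz":0,"rx":0,"ry":0,"rz":0,"hand":0.015},{"dx":0,"dy":0,"dz":0,"rx":0,"ry":0,"rz":0,"hand":0.015}]'; echo
python3 go.py 0.503 -0.232 0.0105 3.8
```

```text
clock: 10.07
position: [0.5069, -0.229, 0.0105]
ee_rot: [0.001, 0.684, 0.73, 0.0]
contact_force: [0.6, -0.6, 1.0]
width: 0.0249
gripper_force: 50.4

t 10.0667 pos [ 0.5069 -0.229   0.0105] turn(deg) [ 0.085   0.0497 -0.0675] shift now [-0.0027 -0.0041 -0.    ] after turn [-0.0027 -0.0041 -0.    ] F [ 0.5676 -0.6012  1.035 ] w 0.0249316837896736 50.42364478111267
```

```bash
python3 -m pendant '[{"dx":0,"dy":0,"dz":0.0005,"rx":0,"ry":0,"rz":0,"hand":0.085},{"dx":0,"dy":0,"dz":0,"rx":0,"ry":0,"rz":0,"hand":0.085},{"dx":0,"dy":0,"dz":0,"rx":0,"ry":0,"rz":0,"hand":0.085},{"dx":0,"dy":0,"dz":0,"rx":0,"ry":0,"rz":0,"hand":0.085},{"dx":0,"dy":0,"dz":0,"rx":0,"ry":0,"rz":0,"hand":0.085},{"dx":0,"dy":0,"dz":0,"rx":0,"ry":0,"rz":0,"hand":0.085},{"dx":0,"dy":0,"dz":0,"rx":0,"ry":0,"rz":0,"hand":0.085},{"dx":0,"dy":0,"dz":0,"rx":0,"ry":0,"rz":0,"hand":0.085}]'; echo
python3 -m pendant '[{"dx":0,"dy":0,"dz":-0.01,"rx":0,"ry":0,"rz":0,"hand":0.085},{"dx":0,"dy":0,"dz":-0.03,"rx":0,"ry":0,"rz":0,"hand":0.085},{"dx":0,"dy":0,"dz":-0.03,"rx":0,"ry":0,"rz":0,"hand":0.085},{"dx":0,"dy":0,"dz":-0.03,"rx":0,"ry":0,"rz":0,"hand":0.085},{"dx":0,"dy":0,"dz":-0.03,"rx":0,"ry":0,"rz":0,"hand":0.085},{"dx":0,"dy":0,"dz":-0.03,"rx":0,"ry":0,"rz":0,"hand":0.085},{"dx":0,"dy":0,"dz":-0.03,"rx":0,"ry":0,"rz":0,"hand":0.085},{"dx":0,"dy":0,"dz":-0.03,"rx":0,"ry":0,"rz":0,"hand":0.085},{"dx":0,"dy":0,"dz":0,"rx":0,"ry":0,"rz":-6.4,"hand":0.085},{"dx":0,"dy":0,"dz":0,"rx":0,"ry":0,"rz":-6.4,"hand":0.085}]'; echo
python3 go.py 0.5424 0.1932 0.23 16.5
```

```text
clock: 10.73
position: [0.5064, -0.2287, 0.0093]
ee_rot: [-0.0, 0.684, 0.73, 0.0]
contact_force: [-0.0, 0.7, -0.1]
width: 0.0847
gripper_force: 0.0

clock: 11.57
position: [0.5074, -0.2293, 0.2329]
ee_rot: [0.003, 0.596, 0.803, 0.0]
contact_force: [0.6, 0.4, 0.4]
width: 0.085
gripper_force: 0.0

t 11.5667 pos [ 0.5074 -0.2293  0.2329] turn(deg) [0.2454 0.2636 0.3403] shift now [0.3943 0.1559 0.0018] after turn [0.3952 0.1535 0.0029] F [0.6423 0.377  0.3913] w 0.08495839799211902 0.0
```

```bash
for i in 1 2; do python3 -m pendant '[{"dx":0.0282,"dy":0.011,"dz":0,"rx":0,"ry":0,"rz":0,"hand":0.085},{"dx":0.0282,"dy":0.011,"dz":0,"rx":0,"ry":0,"rz":0,"hand":0.085},{"dx":0.0282,"dy":0.011,"dz":0,"rx":0,"ry":0,"rz":0,"hand":0.085},{"dx":0.0282,"dy":0.011,"dz":0,"rx":0,"ry":0,"rz":0,"hand":0.085},{"dx":0.0282,"dy":0.011,"dz":0,"rx":0,"ry":0,"rz":0,"hand":0.085},{"dx":0.0282,"dy":0.011,"dz":0,"rx":0,"ry":0,"rz":0,"hand":0.085},{"dx":0.0282,"dy":0.011,"dz":0,"rx":0,"ry":0,"rz":0,"hand":0.085}]'; echo; done
python3 go.py 0.5424 0.1932 0.09 16.5
python3 - <<'E'
from h import *
from rig import manip
from crop import crop
a=manip.get_image("top");b=manip.get_image("scene")
cv2.imwrite("pics/back.png",np.hstack([crop(a["frame"][:,:,::-1].copy(),340,215,110,65,3),cv2.resize(crop(b["frame"][:,:,::-1].copy(),190,130,90,65,4),(270,195))]))
p=a["frame"][235:275,388:450].astype(int);m=p.min(-1)>75;q=np.argwhere(m)[:,::-1]+[388,235]
r=cv2.minAreaRect(q.astype(np.float32));P=np.array([plane(a,*k,.034) for k in cv2.boxPoints(r)]);print(r,P,P.mean(0))
E
```

```text
clock: 12.15
position: [0.5237, -0.0161, 0.2302]
ee_rot: [0.0, 0.598, 0.801, 0.0]
contact_force: [0.4, -0.7, -0.7]
width: 0.0852
gripper_force: 0.0

clock: 12.73
position: [0.5413, 0.1951, 0.2302]
ee_rot: [0.0, 0.598, 0.801, 0.0]
contact_force: [0.5, -0.4, 0.2]
width: 0.0852
gripper_force: 0.0

t 12.7333 pos [0.5413 0.1951 0.2302] turn(deg) [0.0436 0.0036 0.0417] shift now [-0.0021  0.0004  0.1402] after turn [-0.0021  0.0005  0.1402] F [ 0.4895 -0.4477  0.1668] w 0.08524656305254477 0.0
((409.3529052734375, 247.58822631835938), (11.197689056396484, 43.56361770629883), 85.60128784179688) [[ 0.51856958 -0.2022703   0.034     ]
 [ 0.5253851  -0.30479999  0.034     ]
 [ 0.49914296 -0.30578645  0.034     ]
 [ 0.49232179 -0.20347182  0.034     ]] [ 0.50885486 -0.25408214  0.034     ]
```

View pics/back.png

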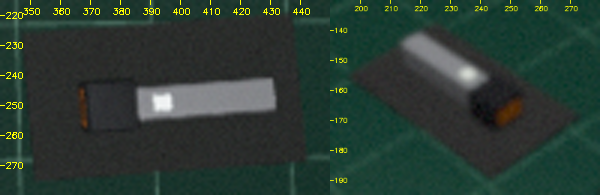

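The scanner lies flat on its mat, centred at about (405,249) in top. Next I'll descend onto the bar and grip it.

```bash
python3 -m pendant '[{"dx":-0.002,"dy":0,"dz":0.022,"rx":0,"ry":0,"rz":0,"hand":0.085},{"dx":0,"dy":0,"dz":0.022,"rx":0,"ry":0,"rz":0,"hand":0.085},{"dx":0,"dy":0,"dz":0.022,"rx":0,"ry":0,"rz":0,"hand":0.085},{"dx":0,"dy":0,"dz":0.022,"rx":0,"ry":0,"rz":0,"hand":0.085},{"dx":0,"dy":0,"dz":0.022,"rx":0,"ry":0,"rz":0,"hand":0.085},{"dx":0,"dy":0,"dz":0.018,"rx":0,"ry":0,"rz":0,"hand":0.085},{"dx":0,"dy":0,"dz":0.01,"rx":0,"ry":0,"rz":0,"hand":0.085},{"dx":0,"dy":0,"dz":0.004,"rx":0,"ry":0,"rz":0,"hand":0.085},{"dx":0,"dy":0,"dz":0,"rx":0,"ry":0,"rz":0,"hand":0.085}]'; echo
python3 -m pendant '[{"dx":0,"dy":0,"dz":0,"rx":0,"ry":0,"rz":0,"hand":0.025},{"dx":0,"dy":0,"dz":0,"rx":0,"ry":0,"rz":0,"hand":0.025},{"dx":0,"dy":0,"dz":0,"rx":0,"ry":0,"rz":0,"hand":0.025},{"dx":0,"dy":0,"dz":0,"rx":0,"ry":0,"rz":0,"hand":0.025},{"dx":0,"dy":0,"dz":0,"rx":0,"ry":0,"rz":0,"hand":0.025},{"dx":0,"dy":0,"dz":0,"rx":0,"ry":0,"rz":0,"hand":0.025}]' 20; echo
python3 go.py 0.5424 0.1932 0.087 16.5
python3 - <<'E'
from h import *
from rig import manip
from crop import crop
b=manip.get_image("scene")
cv2.imwrite("pics/bar.png",crop(b["frame"][:,:,::-1].copy(),270,160,140,140,4))
E
```

```text
clock: 13.58
position: [0.542, 0.1912, 0.087]
ee_rot: [-0.0, 0.598, 0.801, -0.0]
contact_force: [0.3, 0.6, -0.4]
width: 0.0852
gripper_force: 0.0

clock: 14.08
position: [0.5424, 0.1918, 0.0877]
ee_rot: [0.0, 0.598, 0.801, 0.0]
contact_force: [1.0, 0.8, -0.2]
width: 0.0248
gripper_force: 0.0

t 14.0833 pos [0.5424 0.1918 0.0877] turn(deg) [ 0.0403 -0.0019  0.0381] shift now [0.0014 0.0004 0.0007] after turn [0.0014 0.0004 0.0007] F [ 1.0326  0.7968 -0.225 ] w 0.024832991937865864 0.0
```

View pics/bar.png

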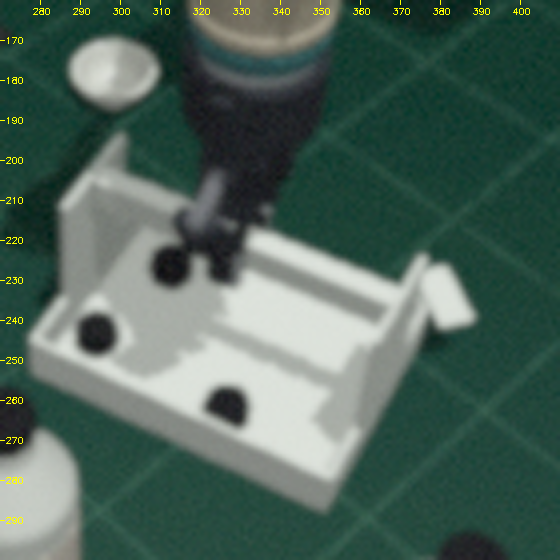

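The fingers straddle the bar near its middle, at about (328,225). I'll grip and lift.

```bash
python3 -m pendant '[{"dx":0,"dy":0,"dz":0,"rx":0,"ry":0,"rz":0,"hand":0.003},{"dx":0,"dy":0,"dz":0,"rx":0,"ry":0,"rz":0,"hand":0.003},{"dx":0,"dy":0,"dz":0,"rx":0,"ry":0,"rz":0,"hand":0.003},{"dx":0,"dy":0,"dz":0,"rx":0,"ry":0,"rz":0,"hand":0.003},{"dx":0,"dy":0,"dz":0,"rx":0,"ry":0,"rz":0,"hand":0.003},{"dx":0,"dy":0,"dz":0,"rx":0,"ry":0,"rz":0,"hand":0.003}]' 90; echo
python3 -m pendant '[{"dx":0,"dy":0,"dz":-0.003,"rx":0,"ry":0,"rz":0,"hand":0.003},{"dx":0,"dy":0,"dz":-0.008,"rx":0,"ry":0,"rz":0,"hand":0.003},{"dx":0,"dy":0,"dz":-0.014,"rx":0,"ry":0,"rz":0,"hand":0.003},{"dx":0,"dy":0,"dz":-0.02,"rx":0,"ry":0,"rz":0,"hand":0.003},{"dx":0,"dy":0,"dz":-0.022,"rx":0,"ry":0,"rz":0,"hand":0.003},{"dx":0,"dy":0,"dz":-0.022,"rx":0,"ry":0,"rz":0,"hand":0.003},{"dx":0,"dy":0,"dz":-0.022,"rx":0,"ry":0,"rz":0,"hand":0.003},{"dx":0,"dy":0,"dz":-0.022,"rx":0,"ry":0,"rz":0,"hand":0.003},{"dx":0,"dy":0,"dz":-0.022,"rx":0,"ry":0,"rz":0,"hand":0.003},{"dx":0,"dy":0,"dz":-0.016,"rx":0,"ry":0,"rz":0,"hand":0.003},{"dx":0,"dy":0,"dz":-0.01,"rx":0,"ry":0,"rz":0,"hand":0.003},{"dx":0,"dy":0,"dz":-0.004,"rx":0,"ry":0,"rz":0,"hand":0.003}]'; echo
python3 - <<'E'
from h import *
from rig import manip
s=manip.get_state();print(s["qpos"],s["moment"])
r=rot(s["ee_rot"]);print(r.as_matrix().round(3))
# up-vector tilts toward tray (-x,+y): rotation axis = z x h ; 
t=np.radians(16.5);X=np.array([np.cos(t),np.sin(t),0]);Y=np.array([-np.sin(t),np.cos(t),0])
h=(-X+Y)/2**.5;ax=np.cross([0,0,1],h);print("axis in tool",r.inv().apply(ax),"tray y->-x tilt axis",r.inv().apply(np.cross([0,0,1],-X)),"tray +y tilt axis",r.inv().apply(np.cross([0,0,1],Y)))
E
```

```text
clock: 14.63
position: [0.5424, 0.1917, 0.0876]
ee_rot: [0.0, 0.598, 0.801, 0.0]
contact_force: [-0.6, 0.5, 4.2]
width: 0.0126
gripper_force: 88.3

clock: 15.63
position: [0.5425, 0.1917, 0.2737]
ee_rot: [0.001, 0.598, 0.801, 0.001]
contact_force: [0.6, -1.1, -5.0]
width: 0.0125
gripper_force: 87.9

[ 2.18746426e-01  2.55265911e-01  1.42949152e+00  8.14972273e-05
  1.45497910e+00 -6.97623203e-02] [-0.0273776  -0.02064499 -0.0250184 ]
[[-0.285  0.959  0.002]
 [ 0.959  0.285  0.   ]
 [-0.     0.002 -1.   ]]
axis in tool [-0.70673897 -0.70747325 -0.0012796 ] tray y->-x tilt axis [-9.99999864e-01 -5.20121190e-04  4.76444862e-05] tray +y tilt axis [ 5.20031805e-04 -9.99998140e-01 -1.85727152e-03]
```

```bash
python3 -m pendant '[{"dx":0,"dy":0,"dz":-0.005,"rx":-0.5,"ry":-0.5,"rz":0,"hand":0.003},{"dx":0,"dy":0,"dz":-0.005,"rx":-0.8,"ry":-0.8,"rz":0,"hand":0.003},{"dx":0,"dy":0,"dz":0,"rx":-0.8,"ry":-0.8,"rz":0,"hand":0.003},{"dx":0,"dy":0,"dz":0,"rx":-0.8,"ry":-0.8,"rz":0,"hand":0.003},{"dx":0,"dy":0,"dz":0,"rx":-0.8,"ry":-0.8,"rz":0,"hand":0.003},{"dx":0,"dy":0,"dz":0,"rx":-0.8,"ry":-0.8,"rz":0,"hand":0.003},{"dx":0,"dy":0,"dz":0,"rx":-0.8,"ry":-0.8,"rz":0,"hand":0.003},{"dx":0,"dy":0,"dz":0,"rx":-0.8,"ry":-0.8,"rz":0,"hand":0.003},{"dx":0,"dy":0,"dz":0,"rx":-0.8,"ry":-0.8,"rz":0,"hand":0.003},{"dx":0,"dy":0,"dz":0,"rx":-0.8,"ry":-0.8,"rz":0,"hand":0.003},{"dx":0,"dy":0,"dz":0,"rx":-0.5,"ry":-0.5,"rz":0,"hand":0.003},{"dx":0,"dy":0,"dz":0,"rx":-0.4,"ry":-0.4,"rz":0,"hand":0.003}]'; echo
for i in 1 2; do python3 -m pendant '[{"dx":0,"dy":0,"dz":0,"rx":-0.25,"ry":-0.25,"rz":0,"hand":0.003},{"dx":0,"dy":0,"dz":0,"rx":-0.25,"ry":-0.25,"rz":0,"hand":0.003},{"dx":0,"dy":0,"dz":0,"rx":-0.25,"ry":-0.25,"rz":0,"hand":0.003},{"dx":0,"dy":0,"dz":0,"rx":-0.25,"ry":-0.25,"rz":0,"hand":0.003},{"dx":0,"dy":0,"dz":0,"rx":-0.25,"ry":-0.25,"rz":0,"hand":0.003},{"dx":0,"dy":0,"dz":0,"rx":-0.25,"ry":-0.25,"rz":0,"hand":0.003},{"dx":0,"dy":0,"dz":0,"rx":-0.25,"ry":-0.25,"rz":0,"hand":0.003},{"dx":0,"dy":0,"dz":0,"rx":-0.25,"ry":-0.25,"rz":0,"hand":0.003},{"dx":0,"dy":0,"dz":0,"rx":-0.25,"ry":-0.25,"rz":0,"hand":0.003},{"dx":0,"dy":0,"dz":0,"rx":-0.25,"ry":-0.25,"rz":0,"hand":0.003},{"dx":0,"dy":0,"dz":0,"rx":-0.25,"ry":-0.25,"rz":0,"hand":0.003},{"dx":0,"dy":0,"dz":0,"rx":-0.25,"ry":-0.25,"rz":0,"hand":0.003}]'; echo; done
python3 - <<'E'
from h import *
from rig import manip
from crop import crop
a=manip.get_image("top");b=manip.get_image("scene")
cv2.imwrite("pics/t1.png",np.hstack([crop(a["frame"][:,:,::-1].copy(),130,150,180,200,2),crop(b["frame"][:,:,::-1].copy(),260,120,180,200,2)]))
E
```

```text
clock: 16.63
position: [0.5418, 0.1918, 0.2823]
ee_rot: [0.105, 0.595, 0.797, 0.015]
contact_force: [-0.2, -0.4, -4.3]
width: 0.0126
gripper_force: 87.9

clock: 17.63
position: [0.5421, 0.1917, 0.2823]
ee_rot: [0.141, 0.592, 0.793, 0.021]
contact_force: [0.2, 0.0, -4.3]
width: 0.0125
gripper_force: 88.0

clock: 18.63
position: [0.5421, 0.1917, 0.2823]
ee_rot: [0.178, 0.588, 0.788, 0.026]
contact_force: [0.5, -0.1, -3.7]
width: 0.0128
gripper_force: 88.0
```

View pics/t1.png

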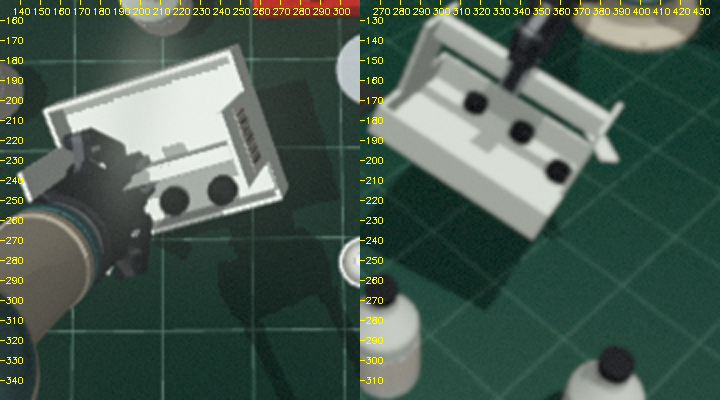

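The top view shows the tray tilted about 20° with the caps against the robot-side wall, two of them at (177,200) and (223,190). The scene view shows all three in a row, at (307,171), (330,185) and (348,205). I'll tilt on, somewhat more towards the lip end.

```bash
for i in 1 2; do python3 -m pendant '[{"dx":0,"dy":0,"dz":0,"rx":-0.3,"ry":-0.5,"rz":0,"hand":0.003},{"dx":0,"dy":0,"dz":0,"rx":-0.3,"ry":-0.5,"rz":0,"hand":0.003},{"dx":0,"dy":0,"dz":0,"rx":-0.3,"ry":-0.5,"rz":0,"hand":0.003},{"dx":0,"dy":0,"dz":0,"rx":-0.3,"ry":-0.5,"rz":0,"hand":0.003},{"dx":0,"dy":0,"dz":0,"rx":-0.3,"ry":-0.5,"rz":0,"hand":0.003},{"dx":0,"dy":0,"dz":0,"rx":-0.3,"ry":-0.5,"rz":0,"hand":0.003},{"dx":0,"dy":0,"dz":0,"rx":-0.3,"ry":-0.5,"rz":0,"hand":0.003},{"dx":0,"dy":0,"dz":0,"rx":-0.3,"ry":-0.5,"rz":0,"hand":0.003},{"dx":0,"dy":0,"dz":0,"rx":-0.3,"ry":-0.5,"rz":0,"hand":0.003},{"dx":0,"dy":0,"dz":0,"rx":-0.3,"ry":-0.5,"rz":0,"hand":0.003},{"dx":0,"dy":0,"dz":0,"rx":-0.3,"ry":-0.5,"rz":0,"hand":0.003},{"dx":0,"dy":0,"dz":0,"rx":-0.3,"ry":-0.5,"rz":0,"hand":0.003}]'; echo; done
python3 -m pendant '[{"dx":0,"dy":0,"dz":0,"rx":0,"ry":0,"rz":0,"hand":0.003},{"dx":0,"dy":0,"dz":0,"rx":0,"ry":0,"rz":0,"hand":0.003},{"dx":0,"dy":0,"dz":0,"rx":0,"ry":0,"rz":0,"hand":0.003},{"dx":0,"dy":0,"dz":0,"rx":0,"ry":0,"rz":0,"hand":0.003},{"dx":0,"dy":0,"dz":0,"rx":0,"ry":0,"rz":0,"hand":0.003},{"dx":0,"dy":0,"dz":0,"rx":0,"ry":0,"rz":0,"hand":0.003},{"dx":0,"dy":0,"dz":0,"rx":0,"ry":0,"rz":0,"hand":0.003},{"dx":0,"dy":0,"dz":0,"rx":0,"ry":0,"rz":0,"hand":0.003},{"dx":0,"dy":0,"dz":0,"rx":0,"ry":0,"rz":0,"hand":0.003},{"dx":0,"dy":0,"dz":0,"rx":0,"ry":0,"rz":0,"hand":0.003},{"dx":0,"dy":0,"dz":0,"rx":0,"ry":0,"rz":0,"hand":0.003},{"dx":0,"dy":0,"dz":0,"rx":0,"ry":0,"rz":0,"hand":0.003}]'; echo
python3 - <<'E'
from h import *
from rig import manip
from crop import crop
s=manip.get_state();M=rot(s["ee_rot"]).as_matrix()
print("tray z,x,y to vertical deg",[np.degrees(np.arccos(v)) for v in(-M[2,2],M[2,1],M[2,0])],s["qpos"])
a=manip.get_image("top");b=manip.get_image("scene")
cv2.imwrite("pics/t2.png",np.hstack([crop(a["frame"][:,:,::-1].copy(),130,150,180,200,2),crop(b["frame"][:,:,::-1].copy(),260,120,140,130,3)[:400]]))
E
```

```text
clock: 19.73
position: [0.5422, 0.1918, 0.2823]
ee_rot: [0.237, 0.583, 0.777, 0.02]
contact_force: [-0.1, 0.2, -4.3]
width: 0.0128
gripper_force: 88.0

clock: 20.73
position: [0.5422, 0.1918, 0.2823]
ee_rot: [0.296, 0.576, 0.762, 0.014]
contact_force: [0.2, -0.1, -4.9]
width: 0.0127
gripper_force: 88.1

clock: 21.73
position: [0.5422, 0.1917, 0.2823]
ee_rot: [0.295, 0.576, 0.762, 0.014]
contact_force: [0.5, -0.7, -4.3]
width: 0.0128
gripper_force: 88.1

tray z,x,y to vertical deg [np.float64(34.38324048181338), np.float64(68.86421219670405), np.float64(115.76133087838022)] [ 0.54703953  0.14552431  1.71125813 -0.61670909  1.09820043  0.50538837]Traceback (most recent call last):
  File "<stdin>", line 7, in <module>
    return _nx.concatenate(arrs, 1, dtype=dtype, casting=casting)
           ~~~~~~~~~~~~~~~^^^^^^^^^^^^^^^^^^^^^^^^^^^^^^^^^^^^^^^
ValueError: all the input array dimensions except for the concatenation axis must match exactly, but along dimension 0, the array at index 0 has size 400 and the array at index 1 has size 390
```

```bash
ls pics/t2.png || python3 - <<'E'
from h import *
from rig import manip
from crop import crop
b=manip.get_image("scene");cv2.imwrite("pics/t2.png",crop(b["frame"][:,:,::-1].copy(),260,120,150,130,4))
E
```

```text
ls: cannot access 'pics/t2.png': No such file or directory
```

View pics/t2.png

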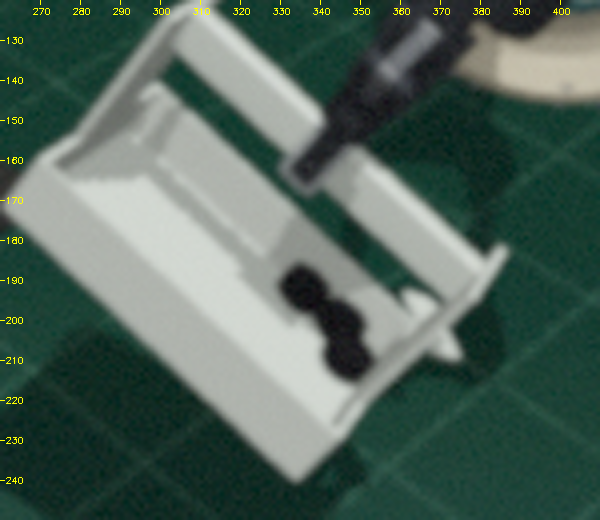

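The caps cluster at (335,192), (345,202) and (347,208) in scene. I'll cast these onto the tilted tray floor to check their distance from the lip corner.

```bash
cat > caps.py <<'E'
from h import *
from rig import manip
import sys
s=manip.get_state();r=rot(s["ee_rot"]);np.set_printoptions(precision=3,suppress=True)
t=np.radians(16.5);X=np.array([np.cos(t),np.sin(t),0]);Y=np.array([-np.sin(t),np.cos(t),0]);T0=R.from_matrix(np.stack([X,Y,[0,0,1]],1))
G=R.from_matrix(np.stack([Y,X,[0,0,-1.]],1)) # tool at the grasp
Tr=r*G.inv()*T0; o=s["position"]+Tr.apply(T0.inv().apply(np.array([.5424,.1932,0])-[.5424,.1917,.0876]))
b=manip.get_image("scene")
for n,P in(("lip corner",(-.071,.096,.004)),("bar +y end",(0,.098,.118)),("far+y rim corner",(.075,.1,.035)),("far-y rim",(.075,-.1,.035))):
    w=o+Tr.apply(P);print(n,w,proj(b,w))
c=np.array([-.071,.096,.012])
for a in sys.argv[1:]:
    u,v=map(float,a.split(","));p,w=ray(b,u,v);p=Tr.inv().apply(p-o);w=Tr.inv().apply(w);q=p+w*(.012-p[2])/w[2];print(a,q,"dist",np.linalg.norm(q-c))
E
python3 caps.py 335,192 345,201.5 347,208.5
```

```text
lip corner [0.504 0.228 0.146] [352.838 208.328]
bar +y end [0.512 0.29  0.264] [380.926 186.76 ]
far+y rim corner [0.616 0.29  0.222] [343.752 228.585]
far-y rim [0.648 0.113 0.309] [268.6   158.075]
335,192 [-0.055  0.041  0.012] dist 0.05723586420631619
345,201.5 [-0.054  0.072  0.012] dist 0.029638141114003962
347,208.5 [-0.036  0.085  0.012] dist 0.036330314649802915
```

All three caps are within about 57 mm of the lip corner, the corner is 146 mm up and the tray is tilted 34°. I'll settle briefly and hand in.

```bash
python3 -m pendant '[{"dx":0,"dy":0,"dz":0,"rx":0,"ry":0,"rz":0,"hand":0.003},{"dx":0,"dy":0,"dz":0,"rx":0,"ry":0,"rz":0,"hand":0.003},{"dx":0,"dy":0,"dz":0,"rx":0,"ry":0,"rz":0,"hand":0.003},{"dx":0,"dy":0,"dz":0,"rx":0,"ry":0,"rz":0,"hand":0.003},{"dx":0,"dy":0,"dz":0,"rx":0,"ry":0,"rz":0,"hand":0.003},{"dx":0,"dy":0,"dz":0,"rx":0,"ry":0,"rz":0,"hand":0.003}]' && python3 -c "
from rig import manip
print(manip.sign_off())"
```

```text
clock: 22.43
position: [0.5422, 0.1917, 0.2823]
ee_rot: [0.295, 0.576, 0.762, 0.014]
contact_force: [-0.1, -0.2, -4.8]
width: 0.0123
gripper_force: 88.1
the job is handed in; nothing more can be done
None
```

I handed the job in at about 22.4 s; sign-off returned no verdict: the label was scanned from about 10 cm for two seconds, the scanner is back flat on its mat, and the tray is held still in the air at about 34° with all three caps within about 57 mm of the lip corner.

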